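# Open the gas mixer's flow dial by four clicks

### The arm

A 6-joint arm with a two-finger parallel gripper is mounted at the origin on a cart in front of the work surface, level with it; the furniture and walls round the work are solid. World frame = base frame: x ahead of the robot, y to its left, z up, the work surface at z = 0. Lengths are in mm, angles in rad, forces in N, time in s.
With the tool pointing down it reaches from about 275 to 750 mm from the base axis. Payload 10.2 kg.
Tool frame: the origin (TCP) lies between the finger pads; the fingertips stand 17 mm ahead of it and the grasp point (between the pads) lies 2 mm behind it; z points along the fingers, y is the line along which they close (so a half turn about z gives the same grasp; the last joint's range is limited). The gripper opens to 85 mm and grips with 20 to 120 N. Pads are 22 mm wide; open, the fingers measure 114 mm over their backs; the gripper's body (76 mm by 85 mm) begins 54 mm behind the grasp point. The pads swing forward as they close: fully open they stand 13 mm farther back than shut.
Start: joints at [-1.457, 0.313, 1.498, -0, 1.331, -0.223], TCP at [173.483, -495.515, 248.294] pointing down, gripper open.
Joint ranges: [-2.94, 2.94], [-0.97, 2.17], [0.19, 2.56], [-1.23, 4.37], [0.02, 3.11], [-2.88, 2.88]. Speed limits (rad/s): [2.39, 2.39, 3.01, 3.14, 3.14, 3.14].

### API

Orientations are given as a unit quaternion [w, x, y, z].
In Python, from rig import * gives the robot as it stands.
- The arm moves only by the tool step_arm, never from a script. Its argument "commands" is text: rows parted by semicolons, each of 7 numbers parted by spaces: the opening, from 0 (shut) to 1 (fully open), then the shift along the tool's x, y, z in cm, then the turn, a rotation vector about the tool's x, y, z in rad. In form: hand x y z rx ry rz; .... A call has 1 to 20 rows; each row is the pose to reach, as a shift and turn from the pose commanded when the call began, along the tool's axes at that moment; what a row does not reach only later rows make up. A row lasts 1/12 s, in which the tool goes at most 41.7 mm and 7.16 degrees, less where a joint would pass 70% of its speed; a pose out of reach is approached as far as the arm can. A call with a gripper value outside its range is refused whole. The fingers move at their own pace and stop on an object; "newtons" is the grip in N (left out, the last holds). Time passes only in rows, so rows that repeat a pose let the fingers close. It gives the time, the measured TCP pose, the force, the opening and the grip force at its end, in the units of the state.
- sense(): the state, without advancing time (a new reading comes with each control period).
- capture(name): name is "scene" or "top"; returns the picture (400x640x3 uint8, red, green, blue); there is no depth.
- camera_model(name): a dict with "mtx" (3x3 intrinsics, pixels), "eye" and "rotation" of the camera in the world. Camera axes: x right, y down, z forward; pixel columns grow to the right and rows downward; lengths in mm; the calibration is good to about 2 mm. A picture is of the moment at which its call begins. camera_model takes no time and is no camera call.
- finish_job(): hands the job in; it is judged then, once.
Trained networks look in the newest picture that a camera, given by its name, has taken for a name from the list of things; names that differ only in an ending like _2 or _b are one class to them, and where a whole thing is asked for, a point or a joint stands for the part that bears it (a point fixed in the world has none). Each returns a list of dicts, best first, with "score" (0 to 1); they miss things now and then, are a little off and sometimes report something else, mostly with a low value. They report only what shows in the picture. A call takes as long as a camera call.
- search_frame(camera, label): "rect" ([centre column, centre row, width, height] in pixels, round what is visible of it).
- trace(camera, label): "mask" (400x640 bool, what is visible of it) and "rect" ([centre column, centre row, width, height] in pixels, round what is visible of it).
- spot_point(camera, label): "xy" ([column, row] in pixels: a listed point, or the origin of a listed thing).
The state is a dict: "time_s": time; "joints": joint angles; "dq": joint speeds; "tau": joint torques, N m; "eef_pos": TCP position; "ee_rot": TCP orientation; "force": force on the tool from outside, world axes, zero at the start; "wrist_torque": the same for the moment, N m; "grip_width": opening from 0.0 (shut) to 1.0 (fully open); "grip_force": force on a finger pad.
Only numpy, scipy, OpenCV 4.12 (cv2) and the standard library are available. Lean on these libraries where they do the work, as an engineer would, in place of code of your own. Each camera call takes 0.05 s, during which the arm holds its last target. There are 200 camera calls.

### The job

Open the gas mixer's flow by exactly four clicks: with a fingertip, push the upright wing of the dial on its top round clockwise (seen from above), counting the clicks, and leave the dial resting in the fourth one, without ever running on to the fifth or turning it back below where it starts. Leave the mixer standing where it is on the bench, and do not disturb the can, the cube and the cap beside it.

Things in the scene. Friction and masses are not known exactly. Their poses are not given: they have to be found in the camera images.
- gas_mixer: small loose white box-shaped instrument, 75 mm (x) by 88 mm (y) by 60 mm high, about 1.6 kg; it slides or tips if its dial is pushed with more than about 5 N. Origin at the centre of its underside, on the bench; its front (-x) bears three dark dots. On its top sits an aluminium scale plate (73 mm across, 4 mm thick, twelve short black ticks) and on that the black dial, concentric with the box
- dial_axis (a point): point on the dial's upright turning axis, at the height of the flat upper face of the dial's disc (74 mm above the bench). The disc is 60 mm across and 10 mm thick
- wing (a point): point on top of the dial's wing, 30 mm out from the dial's axis; moves with the dial. The wing is an upright radial bar, 9 mm thick, standing 24 mm above the disc (its top is 98 mm above the bench), reaching from 8 mm behind the axis to 38 mm in front of it, plain aluminium with a black line along its top. It is the only thing that stands above the disc
- dial (a joint): angle of the dial in rad, 0 at the start, growing as it turns clockwise seen from above. Click-stops every 0.524 rad (30 degrees), one at 0 and the fourth at 2.094; the dial springs into the nearest one by itself: it needs about 0.1 N m (3 to 4 N at 30 mm from the axis) to leave a click-stop, and once past half-way it jumps ahead of the finger into the next. End stops at -1.15 and 4.82
- objective_can: bystander: loose black round can, 41 mm across and 57 mm high, origin at the centre of its underside
- filter_cube: bystander: loose black cube with a round window, 45x44x34 mm, origin at the centre of its underside
- dust_cap: bystander: loose flat black cap, 45 mm across and 8 mm high, origin at the centre of its underside

How it is judged:
By the outcome, as a careful person would: the job done as asked, in the order asked, and still so for the second after the job is handed in, with the robot touching nothing.
It also fails if it takes over 48 s, if anything falls off the work surface, if the arm or the gripper's body presses on something with over 40 N, if the wrist force passes 120 N, or if a joint passes its speed limit or range.

## Working session

There is one attempt and no reset: what is moved stays moved. The work goes in short steps, Python scripts to look and compute and a tool call to move; the robot and the scene stay as the last step left them, time stands still between calls to the robot, and variables do not carry over. Pictures are saved under pics/ and viewed, at most 10 in all, crops included, and the job is handed in when it is done.

Besides the shell and the picture viewer there is one more tool, called after ">>>" as name(argument=value, ...) on one line, values as JSON. step_arm: Moves the arm, as the interface text tells. Its arguments: {"type":"object","properties":{"commands":{"type":"string"},"newtons":{"type":"number"}},"required":["commands"]}

```bash
mkdir -p pics
cat > h.py <<'E'
from rig import *
import numpy as np, cv2
from scipy.spatial.transform import Rotation as R
def ray(c,uv):
    m=camera_model(c); d=np.linalg.inv(m["mtx"])@[uv[0],uv[1],1.]; d=np.array(m["rotation"])@d
    return np.array(m["eye"]),d/np.linalg.norm(d)
def onz(c,uv,z):
    e,d=ray(c,uv); return e+d*(z-e[2])/d[2]
def proj(c,p):
    m=camera_model(c); q=np.array(m["mtx"])@(np.array(m["rotation"]).T@(np.array(p)-m["eye"])); return q[:2]/q[2]
def tri(a,b,ua,ub):
    A=np.zeros((3,3));y=np.zeros(3)
    for c,u in((a,ua),(b,ub)):
        e,d=ray(c,u);P=np.eye(3)-np.outer(d,d);A+=P;y+=P@e
    return np.linalg.solve(A,y)
E
python3 - <<'E'
from h import *
np.set_printoptions(precision=1,suppress=True)
pts={}
for c in("scene","top"):
    im=capture(c); cv2.imwrite(f"pics/{c}0.png",im[:,:,::-1]); print(c,camera_model(c)["eye"])
    for l in("gas_mixer","dial_axis","wing","objective_can","filter_cube","dust_cap"):
        r=spot_point(c,l)[:2]; 
        for k in r: print(l,k["score"],np.array(k["xy"]))
        if r: pts[c,l]=r[0]["xy"]
Z=dict(dial_axis=74,wing=98)
for l in("gas_mixer","dial_axis","wing","objective_can","filter_cube","dust_cap"):
    for c in("scene","top"):
        if (c,l) in pts: print(l,c,onz(c,pts[c,l],Z.get(l,0)))
    if ("scene",l) in pts and ("top",l) in pts: print(l,"tri",tri("scene","top",pts["scene",l],pts["top",l]))
print(sense())
E
```

```text
scene [196.4 561.1 677.7]
gas_mixer 0.6 [330.8 221.6]
dial_axis 0.56 [334.2 193.7]
wing 0.65 [336.4 196.3]
filter_cube 0.73 [276.5 233.5]
dust_cap 0.77 [395.  215.3]
top [ 392.9   80.8 1088.3]
gas_mixer 0.8 [331.1 221.4]
dial_axis 0.72 [327.7 216.3]
wing 0.72 [319.7 225.5]
objective_can 0.56 [360.2 170.7]
filter_cube 0.61 [285.2 187.7]
dust_cap 0.6 [369.8 267.7]Traceback (most recent call last):
  File "<stdin>", line 13, in <module>
  File "h.py", line 8, in onz
    e,d=ray(c,uv); return e+d*(z-e[2])/d[2]
        ~~~^^^^^^
  File "h.py", line 5, in ray
    m=camera_model(c); d=np.linalg.inv(m["mtx"])@[uv[0],uv[1],1.]; d=np.array(m["rotation"])@d
                                                                     ~~~~~~~~~~~~~~~~~~~~~~~^~
ValueError: matmul: Input operand 1 has a mismatch in its core dimension 0, with gufunc signature (n?,k),(k,m?)->(n?,m?) (size 3 is different from 4)
```

```bash
sed -i 's/np.array(m\["rotation"\])/rot(m)/' h.py
cat >> h.py <<'E'
def rot(m):
    w,x,y,z=m["rotation"]; return R.from_quat([x,y,z,w]).as_matrix()
E
python3 - <<'E'
from h import *
np.set_printoptions(precision=1,suppress=True)
P={"gas_mixer":([330.8,221.6],[331.1,221.4],0),"dial_axis":([334.2,193.7],[327.7,216.3],74),"wing":([336.4,196.3],[319.7,225.5],98),"filter_cube":([276.5,233.5],[285.2,187.7],0),"dust_cap":([395,215.3],[369.8,267.7],0),"can":(None,[360.2,170.7],0)}
for l,(a,b,z) in P.items():
    print(l,a and onz("scene",a,z),onz("top",b,z),a and tri("scene","top",a,b))
for c in("scene","top"):
    im=cv2.imread(f"pics/{c}0.png"); cv2.imwrite(f"pics/{c}0c.png",cv2.resize(im[120:300,220:460],None,fx=3.3,fy=3.3,interpolation=cv2.INTER_CUBIC))
print(sense())
E
```

```text
gas_mixer [524.7  60.4   0. ] [519.3  51.4   0. ] [524.1  53.2  -7.4]
dial_axis [526.8  49.7  74. ] [521.   60.1  74. ] [519.5  60.5  86.9]
wing [506.2  73.3  98. ] [499.8  76.3  98. ] [501.1  77.3 103.7]
filter_cube [595.4 155.2   0. ] [593.1 150.8   0. ] [595.6 152.2  -3.7]
dust_cap [424.7 -38.1   0. ] [420.7 -30.    0. ] [420.8 -28.7  10.7]
can None [630.7 -12.9   0. ] None
{'time_s': 0.7, 'joints': array([-1.5,  0.3,  1.5, -0. ,  1.3, -0.2]), 'dq': array([ 0., -0.,  0.,  0., -0.,  0.]), 'tau': array([ -0. , -41.2, -26. ,  -0. ,   0. ,   0. ]), 'eef_pos': array([ 173.5, -495.5,  248.3]), 'ee_rot': array([ 0. ,  1. ,  0.2, -0. ]), 'force': array([-0.4,  0.3, -0.1]), 'wrist_torque': array([-0., -0.,  0.]), 'grip_force': 0.0, 'grip_width': 0.9997983662544521}
```

View pics/scene0c.png

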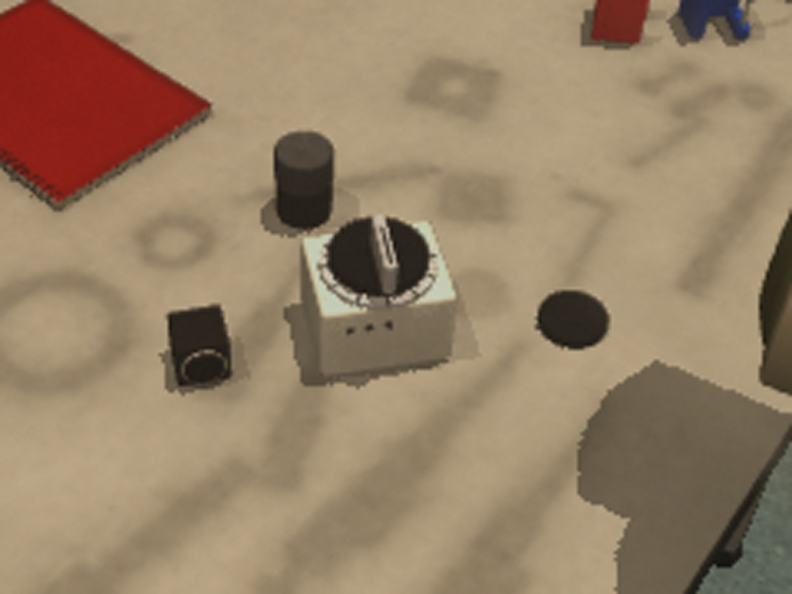

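View pics/top0c.png

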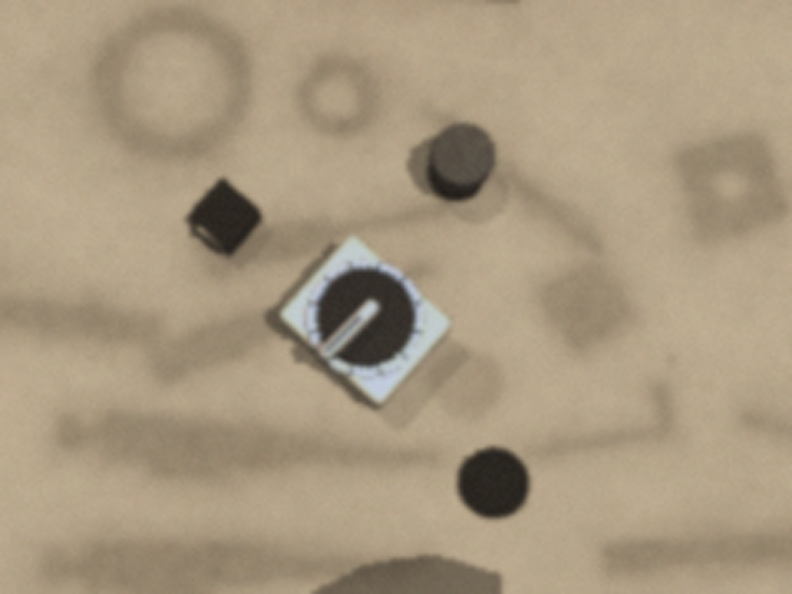

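Run:
```python
from h import *
np.set_printoptions(precision=2,suppress=True)
im=cv2.imread("pics/top0.png")
c=np.array([330.9,216.1]); A=onz("top",c,74); print("disc eye fit",A)
hsv=cv2.cvtColor(im,cv2.COLOR_BGR2HSV)
dark=(im.max(2)<95).astype(np.uint8); dark[:, :310]=0
m=np.zeros_like(dark); cv2.circle(m,(331,216),18,1,-1)
n=cv2.findContours(dark*m,cv2.RETR_EXTERNAL,cv2.CHAIN_APPROX_NONE)[0]; n=max(n,key=cv2.contourArea)
hull=cv2.convexHull(n); (e,ax,an)=cv2.fitEllipse(hull); print("ellipse",e,ax,onz("top",e,74)," encl",cv2.minEnclosingCircle(n))
for a,b in (((318.2,226.7),(333.3,212.1)),):
    p=onz("top",a,98);q=onz("top",b,98);d=p-q;print(p,q,np.linalg.norm(d),np.degrees(np.arctan2(d[1],d[0])))
    u=d/np.linalg.norm(d); print("axis from wing", q+8*u, p-38*u)
# box top corners, crop px
for x,y in((353,237),(281,316),(380,407),(452,325)):
    print("corner",onz("top",(x/3.3+220,y/3.3+120),60))
s=sense(); print(s["ee_rot"],s["eef_pos"])
```

```text
disc eye fit [521.36  53.71  74.  ]
ellipse (330.29193115234375, 215.72544860839844) (28.823787689208984, 28.85441017150879) [522.12  54.93  74.  ]  encl ((330.1666564941406, 215.6666717529297), 14.610790252685547)
[497.48  79.27  98.  ] [526.23  49.59  98.  ] 41.31348497496474 134.0809395477642
axis from wing [520.66  55.34  98.  ] [523.92  51.98  98.  ]
corner [573.33  61.12  60.  ]
corner [523.88 105.76  60.  ]
corner [467.81  45.07  60.  ]
corner [518.21   0.37  60.  ]
[ 0.    0.99  0.17 -0.  ] [ 173.46 -495.53  248.32]
```

>>> step_arm(commands="0 46.5 -43.2 9 0 0 -1.8;0 46.5 -43.2 9 0 0 -1.8;0 46.5 -43.2 9 0 0 -1.8;0 46.5 -43.2 9 0 0 -1.8;0 46.5 -43.2 9 0 0 -1.8;0 46.5 -43.2 9 0 0 -1.8;0 46.5 -43.2 9 0 0 -1.8;0 46.5 -43.2 9 0 0 -1.8;0 46.5 -43.2 9 0 0 -1.8;0 46.5 -43.2 9 0 0 -1.8;0 46.5 -43.2 9 0 0 -1.8;0 46.5 -43.2 9 0 0 -1.8;0 46.5 -43.2 9 0 0 -1.8;0 46.5 -43.2 9 0 0 -1.8;0 46.5 -43.2 9 0 0 -1.8;0 46.5 -43.2 9 0 0 -1.8;0 46.5 -43.2 9 0 0 -1.8;0 46.5 -43.2 9 0 0 -1.8;0 46.5 -43.2 9 0 0 -1.8;0 46.5 -43.2 9 0 0 -1.8")

```text
time_s: 2.37
eef_pos: [469.4, 64.9, 158.6]
ee_rot: [0.0, 0.482, 0.876, 0.0]
force: [-0.1, -0.9, 0.1]
grip_width: 0.0
grip_force: 0.0
```

>>> step_arm(commands="0 0 0 0 0 0 -1.81;0 0 0 0 0 0 -1.81;0 0 0 0 0 0 -1.81;0 0 0 0 0 0 -1.81;0 0 0 0 0 0 -1.81;0 0 0 0 0 0 -1.81;0 0 0 0 0 0 -1.81;0 0 0 0 0 0 -1.81;0 0 0 0 0 0 -1.81;0 0 0 0 0 0 -1.81;0 0 0 0 0 0 -1.81;0 0 0 0 0 0 -1.81;0 0 0 0 0 0 -1.81;0 0 0 0 0 0 -1.81;0 0 0 0 0 0 -1.81;0 0 0 0 0 0 -1.81")

```text
time_s: 3.7
eef_pos: [469.5, 64.9, 158.6]
ee_rot: [0.0, -0.392, 0.92, -0.0]
force: [-0.1, -0.7, -0.1]
grip_width: 0.004
grip_force: 0.0
```

```bash
cat >> h.py <<'E'
def rel(ax=(521.5,54)):
    s=sense(); w,x,y,z=s["ee_rot"]; M=R.from_quat([x,y,z,w]).as_matrix()
    q=M.T@(np.append(ax,0)-s["eef_pos"]); 
    print("t",round(s["time_s"],2),"pos",s["eef_pos"].round(1),"phi",round(np.degrees(np.arctan2(M[1,0],M[0,0]))%360,1),"tilt",M[2,2].round(4),"axis in tool",q[:2].round(1),"F",s["force"].round(2),"grip",round(s["grip_width"],2),"j",s["joints"].round(2))
def snap(n):
    for c in("scene","top"):
        im=capture(c); cv2.imwrite(f"pics/{c}{n}.png",im[:,:,::-1])
    a,b=[cv2.imread(f"pics/{c}{n}.png")[140:280,270:400] for c in("scene","top")]
    cv2.imwrite(f"pics/{n}.png",cv2.resize(np.hstack([a,b]),None,fx=3,fy=3,interpolation=cv2.INTER_CUBIC))
E
python3 -c "
from h import *
rel(); snap('a')"
```

```text
t 3.7 pos [469.5  64.9 158.6] phi 226.2 tilt -1.0 axis in tool [-28.1 -45. ] F [-0.13 -0.7  -0.09] grip 0.0 j [-0.11  0.3   1.77 -0.    1.07 -2.49]
```

View pics/a.png

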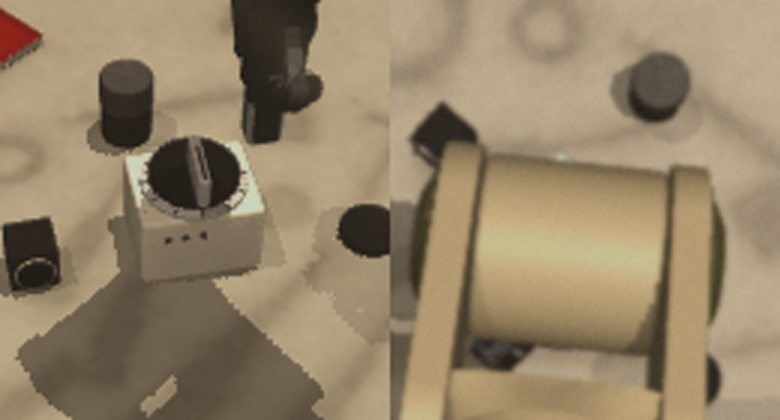

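>>> step_arm(commands="0 0 0 2 0 0 0;0 0 0 4 0 0 0;0 0 0 5 0 0 0;0 0 0 6 0 0 0;0 0 0 6.1 0 0 0;0 0 0 6.1 0 0 0")

```text
time_s: 4.3
eef_pos: [469.7, 65.8, 97.3]
ee_rot: [-0.0, -0.391, 0.92, 0.0]
force: [0.6, -0.2, 0.0]
grip_width: 0.0
grip_force: 0.0
```

```bash
python3 -c "
from h import *
rel(); snap('b')
for z in (80,): print(proj('scene',[469.5,64.9,z]))
r=spot_point('scene','wing'); print(r[:1])"
```

```text
t 4.3 pos [469.7  65.8  97.3] phi 226.1 tilt -1.0 axis in tool [-27.5 -45.5] F [ 0.57 -0.18  0.04] grip 0.0 j [-0.11  0.39  1.83 -0.    0.92 -2.48]
[354.0869123  208.54303405]
[{'xy': [337.2, 193.2], 'score': 0.82}]
```

View pics/b.png

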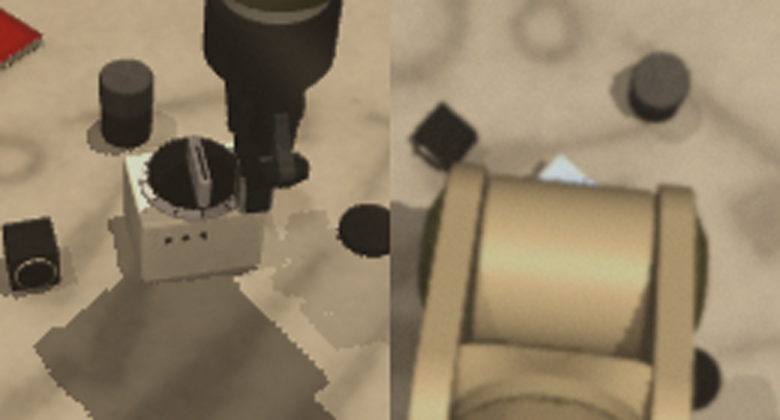

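>>> step_arm(commands="0 -0.3 0 0 0 0 0;0 -0.6 0 0 0 0 0;0 -0.8 0 0 0 0 0;0 -0.9 0 0 0 0 0;0 -1 0 0 0 0 0;0 -1.1 0 0 0 0 0;0 -1.1 0 0 0 0 0")

```text
time_s: 5.03
eef_pos: [477.3, 73.9, 97.3]
ee_rot: [0.0, -0.392, 0.92, -0.0]
force: [0.0, -0.3, 0.1]
grip_width: -0.002
grip_force: 0.0
```

```bash
python3 -c "
from h import *
rel(); capture('scene')
r=spot_point('scene','wing'); print(r[:1])"
```

```text
t 5.03 pos [477.3  73.9  97.3] phi 226.1 tilt -1.0 axis in tool [-16.2 -45.7] F [ 0.04 -0.29  0.11] grip -0.0 j [-0.09  0.41  1.81  0.    0.93 -2.47]
[{'xy': [337.0, 196.2], 'score': 0.6}]
```

>>> step_arm(commands="0 -0.115 0.04 0 0 0 0.025;0 -0.23 0.075 0 0 0 0.05;0 -0.345 0.11 0 0 0 0.075;0 -0.46 0.135 0 0 0 0.1;0 -0.58 0.165 0 0 0 0.125;0 -0.7 0.19 0 0 0 0.15;0 -0.7 0.19 0 0 0 0.15")

```text
time_s: 5.72
eef_pos: [480.7, 80.2, 97.3]
ee_rot: [-0.0, -0.321, 0.947, 0.0]
force: [0.1, -0.3, -0.1]
grip_width: -0.001
grip_force: 0.0
```

```bash
python3 -c "
from h import *
rel(); snap('c')
r=spot_point('scene','wing'); print(r[:1])"
```

```text
t 5.72 pos [480.7  80.2  97.3] phi 217.5 tilt -1.0 axis in tool [-16.4 -45.6] F [ 0.07 -0.29 -0.13] grip -0.0 j [-0.08  0.41  1.79  0.    0.93 -2.3 ]
[{'xy': [335.0, 194.0], 'score': 0.79}]
```

View pics/c.png

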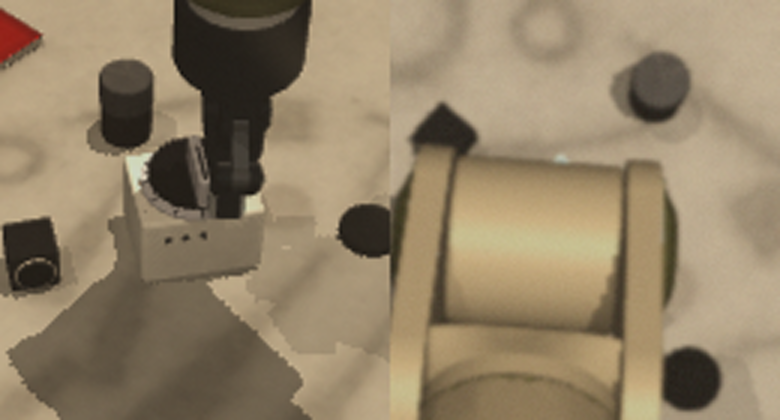

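>>> step_arm(commands="0 -0.115 0.04 0 0 0 0.025;0 -0.23 0.075 0 0 0 0.05;0 -0.345 0.11 0 0 0 0.075;0 -0.46 0.135 0 0 0 0.1;0 -0.46 0.135 0 0 0 0.1")

```text
time_s: 6.28
eef_pos: [483.4, 84.0, 97.3]
ee_rot: [-0.0, -0.274, 0.962, 0.0]
force: [-0.1, -0.2, 0.6]
grip_width: 0.002
grip_force: 0.6
```

```bash
python3 -c "
from h import *
rel(); snap('d')
r=spot_point('scene','wing'); print(r[:1])"
```

```text
t 6.28 pos [483.4  84.   97.3] phi 211.8 tilt -1.0 axis in tool [-16.6 -45.6] F [-0.08 -0.2   0.64] grip 0.0 j [-0.07  0.42  1.78 -0.    0.94 -2.19]
[{'xy': [336.7, 195.8], 'score': 0.85}]
```

View pics/d.png

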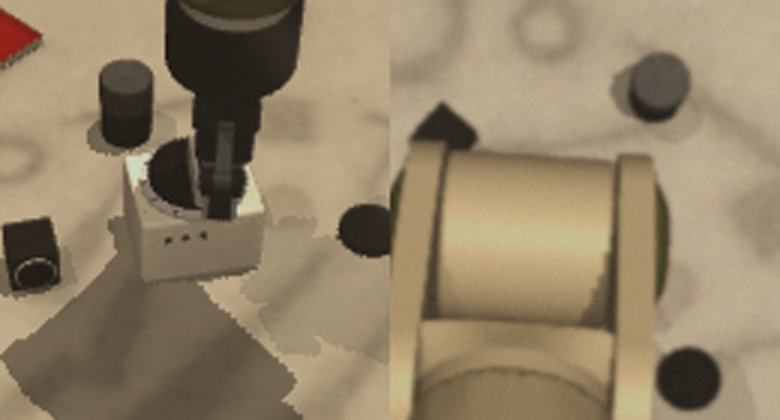

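>>> step_arm(commands="0 0.5 -0.2 0 0 0 -0.1;0 1.1 -0.45 0 0 0 -0.2;0 1.6 -0.55 0 0 0 -0.25;0 1.6 -0.55 0 0 0 -0.25;0 1.6 -0.55 0 0 0 -0.25")

```text
time_s: 6.85
eef_pos: [472.9, 70.9, 97.4]
ee_rot: [0.0, -0.391, 0.92, -0.0]
force: [-0.2, -0.0, 0.3]
grip_width: 0.0
grip_force: 0.0
```

>>> step_arm(commands="0 0 -0.3 0 0 0 0;0 0 -0.6 0 0 0 0;0 0 -0.9 0 0 0 0;0 0 -1.15 0 0 0 0;0 0 -1.15 0 0 0 0")

```text
time_s: 7.27
eef_pos: [481.6, 62.6, 97.3]
ee_rot: [0.0, -0.392, 0.92, -0.0]
force: [0.4, -0.7, 0.2]
grip_width: 0.001
grip_force: 0.0
```

```bash
python3 -c "
from h import *
rel(); snap('e')
r=spot_point('scene','wing'); print(r[:1])"
```

```text
t 7.27 pos [481.6  62.6  97.3] phi 226.1 tilt -1.0 axis in tool [-21.4 -34.7] F [ 0.37 -0.67  0.23] grip 0.0 j [-0.11  0.41  1.8  -0.    0.93 -2.49]
[{'xy': [336.0, 197.4], 'score': 0.84}]
```

View pics/e.png

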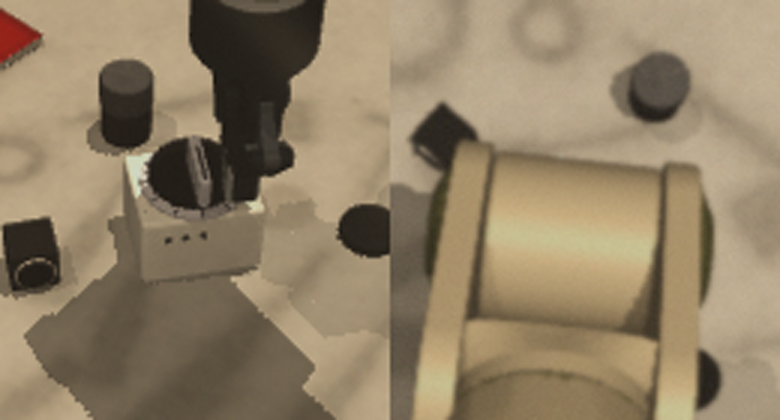

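>>> step_arm(commands="0 -0.2 0 0 0 0 0;0 -0.35 0 0 0 0 0;0 -0.45 0 0 0 0 0;0 -0.55 0 0 0 0 0;0 -0.65 0 0 0 0 0;0 -0.65 0 0 0 0 0")

```text
time_s: 7.92
eef_pos: [485.7, 67.8, 97.3]
ee_rot: [0.0, -0.392, 0.92, 0.0]
force: [0.2, -0.1, 0.3]
grip_width: -0.003
grip_force: 0.0
```

```bash
python3 -c "
from h import *
rel(); capture('scene')
r=spot_point('scene','wing'); print(r[:1])"
```

```text
t 7.92 pos [485.7  67.8  97.3] phi 226.1 tilt -1.0 axis in tool [-14.8 -35.4] F [ 0.21 -0.12  0.33] grip -0.0 j [-0.1   0.42  1.78  0.    0.94 -2.48]
[{'xy': [339.2, 194.9], 'score': 0.84}]
```

>>> step_arm(commands="0 -0.09 0.035 0 0 0 0.025;0 -0.18 0.07 0 0 0 0.05;0 -0.27 0.1 0 0 0 0.075;0 -0.36 0.13 0 0 0 0.1;0 -0.36 0.13 0 0 0 0.1")

```text
time_s: 8.43
eef_pos: [487.0, 71.1, 97.3]
ee_rot: [-0.0, -0.345, 0.939, 0.0]
force: [-1.4, -1.2, 0.3]
grip_width: -0.004
grip_force: 0.6
```

```bash
python3 -c "
from h import *
rel(); snap('f')
r=spot_point('scene','wing'); print(r[:1])"
```

```text
t 8.43 pos [487.   71.1  97.3] phi 220.4 tilt -1.0 axis in tool [-15.2 -35.4] F [-1.37 -1.16  0.27] grip -0.0 j [-0.09  0.42  1.78 -0.    0.94 -2.37]
[{'xy': [342.3, 194.5], 'score': 0.66}]
```

View pics/f.png

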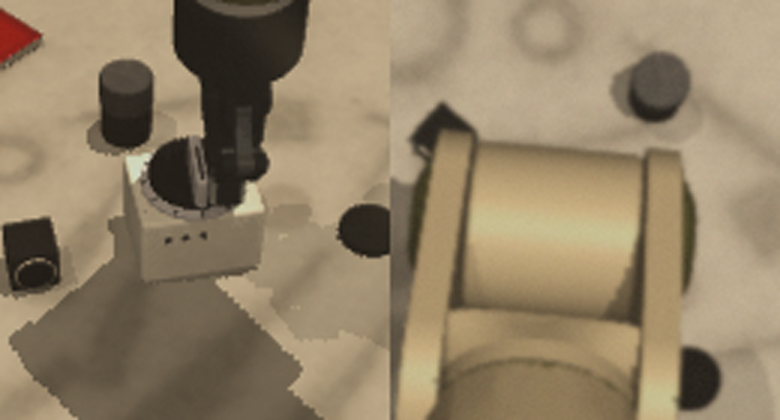

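>>> step_arm(commands="0 -0.09 0.035 0 0 0 0.025;0 -0.18 0.07 0 0 0 0.05;0 -0.27 0.1 0 0 0 0.075;0 -0.36 0.13 0 0 0 0.1;0 -0.45 0.155 0 0 0 0.125;0 -0.54 0.18 0 0 0 0.15")

```text
time_s: 9.08
eef_pos: [489.7, 76.0, 97.2]
ee_rot: [-0.001, -0.274, 0.962, 0.0]
force: [-2.8, -0.1, 1.9]
grip_width: -0.0
grip_force: 1.1
```

>>> step_arm(commands="0 -0.09 0.035 0 0 0 0.025;0 -0.18 0.07 0 0 0 0.05")

```text
time_s: 9.25
eef_pos: [491.0, 77.6, 97.2]
ee_rot: [-0.0, -0.25, 0.968, 0.0]
force: [-1.3, -0.1, 0.1]
grip_width: 0.005
grip_force: 0.5
```

>>> step_arm(commands="0 -0.09 0.035 0 0 0 0.025;0 -0.18 0.07 0 0 0 0.05")

```text
time_s: 9.42
eef_pos: [492.6, 79.1, 97.3]
ee_rot: [0.0, -0.225, 0.974, 0.0]
force: [0.0, 0.5, -0.4]
grip_width: -0.0
grip_force: 0.0
```

```bash
python3 -c "
from h import *
rel(); snap('g')
r=spot_point('scene','wing'); print(r[:1])"
```

```text
t 9.42 pos [492.6  79.1  97.3] phi 206.0 tilt -1.0 axis in tool [-14.9 -35.3] F [ 0.03  0.55 -0.38] grip -0.0 j [-0.08  0.44  1.76  0.    0.95 -2.1 ]
[{'xy': [334.4, 196.1], 'score': 0.7}]
```

View pics/g.png

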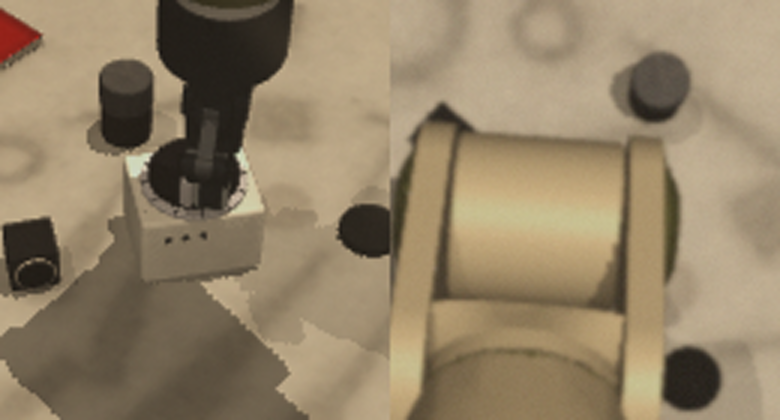

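>>> step_arm(commands="0 -0.18 0.07 0 0 0 0.05;0 -0.36 0.13 0 0 0 0.1;0 -0.54 0.18 0 0 0 0.15;0 -0.73 0.22 0 0 0 0.2;0 -0.92 0.255 0 0 0 0.25;0 -1.11 0.28 0 0 0 0.3")

```text
time_s: 10.07
eef_pos: [501.1, 86.5, 97.2]
ee_rot: [-0.0, -0.077, 0.997, 0.0]
force: [-2.3, -0.2, 0.8]
grip_width: 0.001
grip_force: 1.1
```

>>> step_arm(commands="0 -0.09 0.035 0 0 0 0.025;0 -0.18 0.07 0 0 0 0.05;0 -0.27 0.1 0 0 0 0.075;0 -0.36 0.13 0 0 0 0.1;0 -0.45 0.155 0 0 0 0.125;0 -0.54 0.18 0 0 0 0.15")

```text
time_s: 10.57
eef_pos: [505.9, 89.2, 97.2]
ee_rot: [-0.001, -0.003, 1.0, 0.0]
force: [-0.8, 1.2, 1.5]
grip_width: 0.002
grip_force: 1.0
```

>>> step_arm(commands="0 -0.09 0.035 0 0 0 0.025;0 -0.18 0.07 0 0 0 0.05")

```text
time_s: 10.73
eef_pos: [507.9, 89.8, 97.2]
ee_rot: [-0.0, 0.022, 1.0, 0.0]
force: [-0.1, 0.6, 0.1]
grip_width: -0.0
grip_force: 0.1
```

```bash
python3 -c "
from h import *
rel(); capture('scene')
r=spot_point('scene','wing'); print(r[:1])
print([k['xy'] for k in spot_point('scene','gas_mixer')[:1]])"
```

```text
t 10.73 pos [507.9  89.8  97.2] phi 177.4 tilt -1.0 axis in tool [-15.2 -35.2] F [-0.08  0.61  0.12] grip -0.0 j [-0.05  0.47  1.71  0.    0.97 -1.58]
[{'xy': [324.4, 194.5], 'score': 0.64}]
[[329.8, 220.3]]
```

>>> step_arm(commands="0 -0.09 0.035 0 0 0 0.025;0 -0.18 0.07 0 0 0 0.05;0 -0.18 0.07 0 0 0 0.05")

```text
time_s: 11.13
eef_pos: [510.0, 90.3, 97.3]
ee_rot: [0.0, 0.047, 0.999, 0.0]
force: [0.4, 0.3, 0.3]
grip_width: 0.0
grip_force: 0.0
```

```bash
python3 -c "
from h import *
rel(); capture('scene')
r=spot_point('scene','wing'); print(r[:1])
from math import *
for k in range(6):
  a=radians(136-30*k); print(k,proj('scene',[521.5+30*cos(a),54+30*sin(a),98]))
"
```

```text
t 11.13 pos [510.   90.3  97.3] phi 174.6 tilt -1.0 axis in tool [-14.8 -35.1] F [0.44 0.3  0.28] grip 0.0 j [-0.05  0.47  1.7   0.    0.97 -1.53]
[{'xy': [320.5, 192.6], 'score': 0.74}]
0 [338.6169154  198.15655131]
1 [330.55336153 197.53845963]
2 [323.93931377 194.17622862]
3 [320.59375789 189.06913978]
4 [321.31551654 183.657276  ]
5 [325.77270523 179.36556886]
```

>>> step_arm(commands="0 -0.18 0.07 0 0 0 0.05;0 -0.36 0.13 0 0 0 0.1;0 -0.54 0.18 0 0 0 0.15;0 -0.73 0.22 0 0 0 0.2;0 -0.92 0.255 0 0 0 0.25;0 -1.11 0.28 0 0 0 0.3")

```text
time_s: 11.73
eef_pos: [520.9, 92.3, 97.2]
ee_rot: [-0.001, 0.197, 0.98, 0.0]
force: [-2.6, -0.1, 1.6]
grip_width: 0.002
grip_force: 1.4
```

>>> step_arm(commands="0 -0.09 0.035 0 0 0 0.025;0 -0.18 0.07 0 0 0 0.05;0 -0.27 0.1 0 0 0 0.075;0 -0.36 0.13 0 0 0 0.1;0 -0.45 0.155 0 0 0 0.125;0 -0.54 0.18 0 0 0 0.15")

```text
time_s: 12.23
eef_pos: [527.1, 91.6, 97.3]
ee_rot: [0.0, 0.27, 0.963, -0.0]
force: [-0.3, 1.4, 0.2]
grip_width: -0.001
grip_force: 0.2
```

>>> step_arm(commands="0 -0.09 0.035 0 0 0 0.025;0 -0.18 0.07 0 0 0 0.05;0 -0.18 0.07 0 0 0 0.05")

```text
time_s: 12.48
eef_pos: [529.1, 91.2, 97.3]
ee_rot: [0.0, 0.294, 0.956, -0.0]
force: [0.2, 0.0, 0.3]
grip_width: -0.001
grip_force: 0.0
```

```bash
python3 -c "
from h import *
rel(); snap('k3')
r=spot_point('scene','wing'); print(r[:1])
print([k['xy'] for k in spot_point('scene','gas_mixer')[:1]])"
```

```text
t 12.48 pos [529.1  91.2  97.3] phi 145.8 tilt -1.0 axis in tool [-14.5 -35. ] F [0.16 0.   0.26] grip -0.0 j [-0.05  0.51  1.64 -0.    0.99 -1.02]
[{'xy': [321.2, 186.3], 'score': 0.64}]
[[330.4, 219.7]]
```

>>> step_arm(commands="0 -0.18 0.07 0 0 0 0.05;0 -0.36 0.13 0 0 0 0.1;0 -0.54 0.18 0 0 0 0.15;0 -0.73 0.22 0 0 0 0.2;0 -0.92 0.255 0 0 0 0.25;0 -1.11 0.28 0 0 0 0.3")

```text
time_s: 13.18
eef_pos: [539.5, 87.7, 97.3]
ee_rot: [-0.0, 0.434, 0.901, 0.0]
force: [-1.3, 2.8, 0.9]
grip_width: -0.001
grip_force: 1.3
```

>>> step_arm(commands="0 -0.09 0.035 0 0 0 0.025;0 -0.18 0.07 0 0 0 0.05;0 -0.27 0.1 0 0 0 0.075;0 -0.36 0.13 0 0 0 0.1;0 -0.45 0.155 0 0 0 0.125;0 -0.54 0.18 0 0 0 0.15")

```text
time_s: 13.68
eef_pos: [544.5, 84.2, 97.3]
ee_rot: [0.0, 0.5, 0.866, -0.0]
force: [0.7, 0.7, 0.4]
grip_width: -0.0
grip_force: 0.3
```

>>> step_arm(commands="0 -0.09 0.035 0 0 0 0.025;0 -0.18 0.07 0 0 0 0.05;0 -0.18 0.07 0 0 0 0.05")

```text
time_s: 13.93
eef_pos: [546.1, 82.9, 97.3]
ee_rot: [0.0, 0.521, 0.853, -0.0]
force: [0.2, -0.5, -0.0]
grip_width: -0.003
grip_force: 0.0
```

```bash
python3 -c "
from h import *
rel(); capture('scene')
r=spot_point('scene','wing'); print(r[:1])
print([k['xy'] for k in spot_point('scene','gas_mixer')[:1]])"
```

```text
t 13.93 pos [546.1  82.9  97.3] phi 117.2 tilt -1.0 axis in tool [-14.4 -35. ] F [ 0.15 -0.54 -0.04] grip -0.0 j [-0.06  0.53  1.59 -0.    1.01 -0.54]
[{'xy': [321.3, 181.4], 'score': 0.94}]
[[332.4, 222.3]]
```

>>> step_arm(commands="0 0.5 0 0 0 0 0;0 1 0 0 0 0 0;0 1 0 -2 0 0 0;0 1 0 -5 0 0 0;0 1 0 -9 0 0 0;0 1 0 -13 0 0 0;0 -3 -5 -15 0 0 0;0 -6 -8 -15 0 0 0;0 -9 -11 -15 0 0 0;0 -12 -15 -15 0 0 0;0 -14 -18 -15 0 0 0;0 -16 -22 -15 0 0 0;0 -16 -25 -15 0 0 0;0 -16 -25 -15 0 0 0;0 -16 -25 -15 0 0 0")

```text
time_s: 15.33
eef_pos: [395.1, -175.2, 247.4]
ee_rot: [0.0, 0.522, 0.853, -0.0]
force: [-0.2, 0.1, -0.3]
grip_width: 0.006
grip_force: 0.0
```

```bash
python3 -c "
from h import *
rel(); snap('z')
for c in('scene','top'):
  for l in('wing','dial_axis','gas_mixer','filter_cube','dust_cap','objective_can'): print(c,l,[k['xy'] for k in spot_point(c,l)[:1]])
a=onz('top',spot_point('top','wing')[0]['xy'],98);b=onz('top',(330.6,215.9),74);d=a-b;print(d,np.degrees(np.arctan2(d[1],d[0])))"
```

```text
t 15.33 pos [ 395.1 -175.2  247.4] phi 117.1 tilt -1.0 axis in tool [146.6 217. ] F [-0.18  0.14 -0.31] grip 0.01 j [-0.69  0.11  1.76 -0.    1.28 -1.16]
scene wing [[320.3, 183.4]]
scene dial_axis [[333.3, 191.8]]
scene gas_mixer [[330.0, 219.7]]
scene filter_cube [[279.0, 228.1]]
scene dust_cap [[395.6, 216.9]]
scene objective_can [[311.6, 180.7]]
top wing [[326.8, 203.6]]
top dial_axis [[331.1, 214.8]]
top gas_mixer [[331.7, 221.8]]
top filter_cube [[288.1, 188.4]]
top dust_cap [[369.5, 265.6]]
top objective_can [[360.7, 174.0]]
[21.34315886  7.97316746 24.        ] 20.484188330815087
```

View pics/z.png

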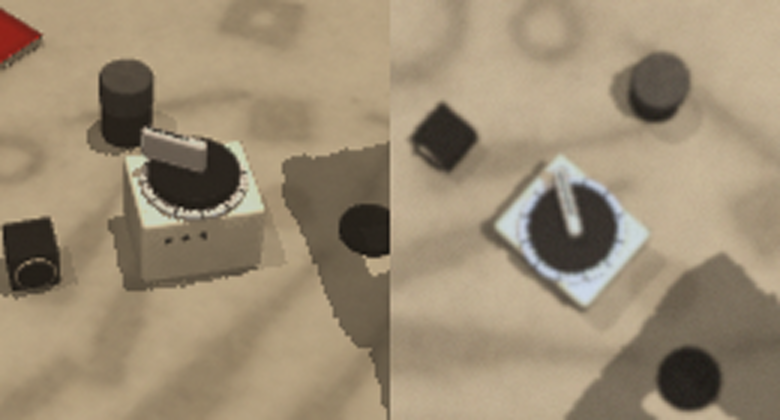

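The last picture shows the wing turned about 120° from its start: in the crop it runs from (577,233) to (557,172), roughly 18° from +x. The box, can, cube and cap have not visibly moved.

```bash
python3 -c "
from rig import *
print(finish_job())"
```

```text
the job is handed in; nothing more can be done
None
```

The dial rests in its fourth click, about 120° clockwise from where it started. In the final images the mixer, can, cube and cap had not visibly moved, and I handed the job in with the arm clear at about 15 s.

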